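# Put the coin holder to bed and shut the case

## Task

Close up the red coin case: one of its two clear coin holders stands on edge at the front of its recess. With a fingertip push that holder over backwards, towards the hinge, so that it lies flat down in its recess, while the lid still stands wide open; then push the lid over until it is fully shut. Do not lift or carry the holders, and leave the other holder and the things around the case where they are.

Things in the scene. Friction and masses are not known exactly. Their poses are not given: they have to be found in the camera images.
- case: Dark red leatherette presentation case, fixed to the table, 130 mm deep (its x) by 166 mm wide (its y), tray 33 mm high. Origin: centre of its underside, on the table. Its +x points from its front (which faces the robot, yaw varies) to the hinge side at the back; z up. In the tray two rectangular recesses lie side by side, each holding one coin holder.
- recess_left (a point): Centre of the floor of the recess at the case's +y side (39 mm from the case's middle, 20 mm above the table). Each recess is 64 mm wide (case y) by 102 mm long (case x, 51 mm to either side of this point) and 11 mm deep (rim 31 mm above the table): longer than a holder, for finger room.
- recess_right (a point): The same for the recess at the case's -y side.
- lid (a joint): Hinge angle of the lid, rad: 0 = fully shut, 1.57 = upright, starts at 1.72 to 2.0 (leaning back, away from the robot's side), stop at 2.05. A friction hinge: the lid stays at any angle where it is left, so it must be pushed all the way, with under 4 N near its free edge.
- lid_hinge (a point): Middle of the hinge line, which runs along the case's y: at x = 65, z = 33 mm in the case's frame. The lid is a shallow tray 130 mm long from hinge to free edge, 166 mm wide and 20 mm thick. Open, its flat outer face looks backwards (case +x) and can be pushed from behind; shut, that face is on top, 53 mm above the table.
- lid_edge (a point): Middle of the lid's free edge, at its outer face: 130 mm from the hinge along the lid and 20 mm out from the hinge's plane. Shut, it is at x = -65, y = 0, z = 53 mm in the case's frame.
- slab_up: The coin holder standing on edge at the front end of one recess, left or right: clear plastic, 60 mm wide, 86 tall, 9 thick, about 50 g, silver coin on a dark inset, paper label; top 106 mm above the table. Origin: middle of its bottom edge. Its z points to its top edge, y along its width, x through its thickness: to the hinge side while it stands, straight down once it lies face up.
- slab_up_top (a point): Middle of that holder's top edge, 86 mm from its origin along its z. The holder stands freely on its 9 mm thick edge; pushed near the top from the front it turns about its bottom edge and falls back into the recess.
- slab_flat: The other coin holder, of the same kind, already lying flat and face up in the other recess, its upper face 29 mm above the table. Origin: middle of its bottom edge, on the recess floor; its x points to its top edge, z up. To be left alone.
- tube: Bystander: upright coin tube, 46 mm across its white cap, 82 mm tall, beside the case. Origin: centre of its underside.
- loupe: Bystander: small steel folding loupe, swung open, lying beside the case, 71 x 29 x 13 mm. Origin: on its underside, near its middle.
- medal: Bystander: bronze medal lying in front of the case, 72 mm across, 9 mm thick. Origin: centre of its underside.
Things that resemble listed ones, but are neither listed nor needed, are in the scene too. What is shaped like the slab_up but yellow is not meant.

How it is judged:
By the outcome, as a careful person would: the job done as asked, in the order asked, and still so for the second after the job is handed in, with the robot touching nothing.
It also fails if it takes over 45 s, if anything falls off the work surface, if the arm or the gripper's body presses on something with over 40 N, if the wrist force passes 120 N, or if a joint passes its speed limit or range.

## Robot

A 6-joint arm with a two-finger parallel gripper is mounted at the origin on the work surface. World frame = base frame: x ahead of the robot, y to its left, z up, the work surface at z = 0. Lengths are in m, angles in degrees, forces in N, time in s.
With the tool pointing down it reaches from about 0.425 to 1.125 m from the base axis. Payload 14.9 kg.
Tool frame: the origin (TCP) lies between the finger pads; the fingertips stand 22 mm ahead of it and the grasp point (between the pads) lies 3 mm ahead of it; z points along the fingers, y is the line along which they close (so a half turn about z gives the same grasp; the last joint's range is limited). The gripper opens to 91 mm and grips with 3 to 60 N. Pads are 32 mm wide; open, the fingers measure 118 mm over their backs; the gripper's body (76 mm by 178 mm) begins 60 mm behind the grasp point.
Start: joints at [-73.929, 21.709, 99.362, -0, 58.929, -1.908], TCP at [0.216, -0.666, 0.236] pointing down, gripper open.
Joint ranges: [-158.91, 158.91], [-42.39, 125.64], [0.06, 152.35], [-60.88, 240.88], [17.5, 164.5], [-176.32, 176.32]. Speed limits (degrees/s): [108.29, 108.29, 136.94, 180, 180, 180].

## Interface

Orientations are given as [roll, pitch, yaw] about the fixed x, y, z axes, in that order (R = Rz(yaw) Ry(pitch) Rx(roll)).
In Python, from station import arm gives the robot as it stands. The module is installed in compiled form; this text tells all that it offers.
- The arm moves only by the shell command python3 -m creep 'ROWS' [FORCE]. ROWS is text: rows parted by semicolons, each of 7 numbers parted by spaces: the turn, a rotation vector about the tool's x, y, z normalised to -1 to 1, where 1 is pi/4 rad, then the shift along the tool's x, y, z normalised to -1 to 1, where 1 is 750 mm, then the opening, from 0 (shut) to 1 (fully open). A call has 1 to 5 rows; each row is the pose to reach, as a shift and turn from the pose commanded when the call began, along the tool's axes at that moment; what a row does not reach only later rows make up. A row lasts 1/10 s, in which the tool goes at most 50 mm and 8.59 degrees, less where a joint would pass 70% of its speed; a pose out of reach is approached as far as the arm can. A call with a number of a shift or a turn outside -1 to 1 is refused whole. A call with a gripper value outside its range is refused whole. The fingers move at their own pace and stop on an object; FORCE is the grip in N (left out, the last holds). Time passes only in rows, so rows that repeat a pose let the fingers close. It gives the time, the measured TCP pose, the force, the opening and the grip force at its end, in the units of the state.
- arm.observe(): the state, without advancing time (a new reading comes with each control period).
- arm.snapshot(name): name is "scene" or "top" or "wrist"; returns a dict with "frame" (384x512x3 uint8, red, green, blue), "range_z" (384x512 float32, m along the optical axis (not along the pixel's ray), 0 where there is no reading), "fx", "fy", "cx", "cy" (pixels), "R" (3x3) and "t" (3): a world point X has camera coordinates R X + t; the wrist camera has in their place "T_tool_cam" (4x4, takes a point from camera to tool coordinates, whose origin is the TCP and whose axes are the flange's). Camera axes: x right, y down, z forward; pixel columns grow to the right and rows downward; lengths in m; the calibration is good to about 2 mm. A picture is of the moment at which its call begins: read the wrist's pose just before it.
- arm.hand_in(): hands the job in; it is judged then, once.
The state is a dict: "t": time; "joints": joint angles; "dq": joint speeds; "effort": joint torques, N m; "tool_pos": TCP position; "eef_rot": TCP orientation; "wrist_force": force on the tool from outside, world axes, zero at the start; "moment": the same for the moment, N m; "grip_width": finger opening in m; "grasp_force": force on a finger pad.
Only numpy, scipy, OpenCV 4.12 (cv2) and the standard library are available. Lean on these libraries where they do the work, as an engineer would, in place of code of your own. Each camera call takes 0.05 s, during which the arm holds its last target. There are 200 camera calls.

## Working session

There is one attempt and no reset: what is moved stays moved. The work goes in short steps, Python scripts to look and compute and a shell command to move; the robot and the scene stay as the last step left them, time stands still between calls to the robot, and variables do not carry over. Pictures are saved under pics/ and viewed, at most 10 in all, crops included, and the job is handed in when it is done.

```bash
mkdir -p pics
cat > h.py <<'E'
import numpy as np, cv2
from station import arm
def snap(n,save=None):
    s=arm.snapshot(n)
    if save: cv2.imwrite('pics/'+save,cv2.cvtColor(s['frame'],cv2.COLOR_RGB2BGR))
    return s
def cloud(s):
    z=s['range_z']; v,u=np.mgrid[:z.shape[0],:z.shape[1]]
    c=np.stack([(u-s['cx'])/s['fx']*z,(v-s['cy'])/s['fy']*z,z],-1)
    return (c-s['t'])@s['R']   # R^T (c-t)
E
python3 - <<'E'
from h import *
print(arm.observe())
for n in('scene','top'):
    s=snap(n,n+'0.png'); np.savez(n+'0.npz',**s)
    print(n,-np.array(s['R']).T@s['t'],s['R'],s['fx'])
E
```

```text
{'t': 0.0, 'joints': array([-7.39286291e+01,  2.17400464e+01,  9.93954594e+01,  5.07564515e-04,
        5.89286183e+01, -1.90750345e+00]), 'dq': array([ 0.03476133, -0.14509527, -0.00016522, -0.02605468, -0.0023359 ,
       -0.01940681]), 'effort': array([-1.07898286e-03, -7.63730764e+01, -4.34375596e+01,  6.49807742e-02,
        4.24760627e-02, -8.82775043e-05]), 'tool_pos': array([ 0.21596437, -0.66545918,  0.23527085]), 'eef_rot': array([-1.79935926e+02, -2.56864230e-03,  1.79786107e+01]), 'wrist_force': array([ 0.82439919,  0.36782226, -0.29880813]), 'moment': array([-0.00999486, -0.03101698, -0.02702626]), 'grasp_force': 0.0, 'grip_width': 0.09137563246122934}
scene [0.82826348 0.57263965 0.77096354] [[-0.85380837  0.52057141 -0.00408268]
 [ 0.39917427  0.64962601 -0.64702856]
 [-0.33417235 -0.5540681  -0.76245484]] 456.1584233458989
top [0.36013442 0.04787344 1.01986987] [[ 1.89694851e-03 -9.99902050e-01 -1.38669130e-02]
 [-9.85744464e-01  4.63229426e-04 -1.68248733e-01]
 [ 1.68238677e-01  1.39883919e-02 -9.85647032e-01]] 463.6713627753387
```

View pics/scene0.png

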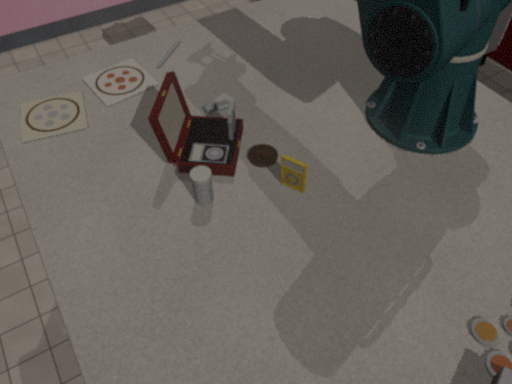

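View pics/top0.png

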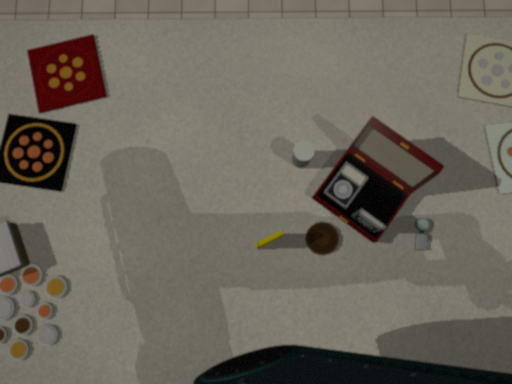

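The scene view shows the case near (205,135) and the top view near (375,185). The holder stands at the front of the right recess at top (368,220). The tube is at (303,152), the loupe at (423,232), the medal at (322,238) and the yellow decoy at (270,240).

Run:
```python
from h import *
s=dict(np.load('top0.npz')); P=cloud(s); hsv=cv2.cvtColor(s['frame'],cv2.COLOR_RGB2HSV)
roi=np.zeros(hsv.shape[:2],bool); roi[105:260,290:450]=1
red=roi&((hsv[...,0]<8)|(hsv[...,0]>170))&(hsv[...,1]>130)&(hsv[...,2]>40)
rim=red&(P[...,2]>.025)&(P[...,2]<.04)
q=P[rim]; print(rim.sum(),q.mean(0))
r=cv2.minAreaRect((q[:,:2]*1000).astype(np.float32)); print('rim',r,cv2.boxPoints(r))
# high points
hi=roi&(P[...,2]>.06)
n,l,st,c=cv2.connectedComponentsWithStats(hi.astype(np.uint8))
for i in range(1,n):
    if st[i,4]>8:
        q=P[l==i]; print(c[i],st[i,4],q.min(0),q.max(0),np.median(q,0))
lo=roi&(P[...,2]>.004)
n,l,st,c=cv2.connectedComponentsWithStats(lo.astype(np.uint8))
for i in range(1,n):
    if st[i,4]>20:
        q=P[l==i]; print('lo',c[i],st[i,4],q.min(0),q.max(0))
s2=dict(np.load('scene0.npz'))
for n_,ss,(x0,x1,y0,y1) in(('t',s,(290,450,105,260)),('s',s2,(140,300,60,220))):
    f=cv2.cvtColor(ss['frame'],cv2.COLOR_RGB2BGR)[y0:y1,x0:x1]
    im=cv2.resize(f,(400,400),interpolation=cv2.INTER_CUBIC); 
    a=im if n_=='t' else np.hstack([a,im])
cv2.imwrite('pics/crop.png',a)
```

```text
864 [ 0.538806   -0.18499563  0.03280329]
rim ((521.61328125, -173.6919403076172), (164.85499572753906, 142.5938262939453), 53.151554107666016) [[ 415.12793 -196.89566]
 [ 529.235   -282.40924]
 [ 628.09863 -150.48822]
 [ 513.9916   -64.97464]]
[398.4137125  151.26801714] 2567 [ 0.36013442 -0.29908456  0.0600621 ] [0.65075433 0.04787344 1.01986987] [ 0.5893939  -0.22673424  0.1190846 ]
[303.15844156 150.18961039] 385 [ 0.58108174 -0.06410475  0.06056728] [ 0.62630292 -0.02028262  0.08535019] [ 0.60239555 -0.0413808   0.08041712]
[369.97849462 219.1218638 ] 279 [ 0.36013442 -0.1975403   0.06005209] [0.47891272 0.04787344 1.01986987] [ 0.45695974 -0.17132748  0.1015682 ]
lo [374.93386243 178.38900914] 8316 [ 0.36013442 -0.29908456  0.00416402] [0.65075433 0.04787344 1.01986987]
lo [302.14859438 152.83333333] 498 [ 0.58108174 -0.06410475  0.00483328] [ 0.62630292 -0.02028262  0.08535019]
lo [421.02253521 233.34366197] 355 [ 0.36013442 -0.31675643  0.00402153] [0.47024552 0.04787344 1.01986987]
lo [321.6097852  237.38066826] 838 [ 0.36013442 -0.12117545  0.00418539] [0.4617809  0.04787344 1.01986987]
```

View pics/crop.png

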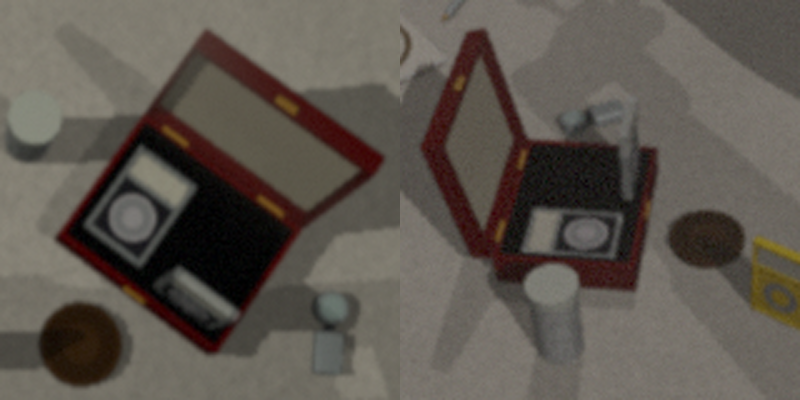

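The crop confirms the layout: lid leaning back, standing holder at the front right (top-crop 200,300), loupe clear to the right. I'll refine this in the case frame.

```bash
cat >> h.py <<'E'
C=np.array([.5166,-.1699]); YAW=-36.85
def Rc(): a=np.radians(YAW); return np.array([[np.cos(a),-np.sin(a)],[np.sin(a),np.cos(a)]])
def tocase(P): return np.concatenate([(P[...,:2]-C)@Rc(),P[...,2:]],-1)
from scipy.spatial.transform import Rotation as Ro
def go(x,y,z,dyaw=0,o=None):
    """units to bring the fingerTIP to case coords (mm); z = tip height"""
    o=o or arm.observe(); R=Ro.from_euler('xyz',o['eef_rot'],degrees=True)
    w=np.r_[C+Rc()@np.array([x,y])/1000,z/1000+.022]
    print('->',(x,y,z),'shift',np.round(R.inv().apply(w-o['tool_pos'])/.75,3),'dist mm',round(1000*np.linalg.norm(w-o['tool_pos'])))
def where():
    o=arm.observe(); print('t',round(o['t'],2),'tip case mm',np.round(tocase(o['tool_pos']-[0,0,.022])*1000,1),'rot',np.round(o['eef_rot'],1),'F',np.round(o['wrist_force'],1)); return o
E
python3 - <<'E'
from h import *
for n,b in(('top',(290,450,105,260)),('scene',(140,300,60,220))):
    s=dict(np.load(n+'0.npz')); P=tocase(cloud(s))*1000; ok=s['range_z']>0
    m=np.zeros(ok.shape,bool); m[b[2]:b[3],b[0]:b[1]]=1; q=P[m&ok]
    x,y,z=q.T
    rim=(z>29)&(z<37)&(abs(x)<80)&(abs(y)<100); print(n,'rim x,y pct',np.percentile(x[rim],[1,99]),np.percentile(y[rim],[1,99]))
    sl=(z>60)&(x<0)&(x>-75)&(y<0)&(y>-80); print('slab',sl.sum(),np.percentile(q[sl],[2,50,98],axis=0).round(1))
    t=sl&(z>100);print(' top',q[t].mean(0).round(1),np.percentile(q[t],[3,97],axis=0).round(1), 'dir',np.degrees(np.arctan(np.polyfit(y[t],x[t],1)[0])))
    li=(x>65)&(z>60)&(abs(y)<70); p=np.polyfit(z[li],x[li],1); print('lid slope deg',np.degrees(np.arctan(p[0])),'x at z=33',np.polyval(p,33),'zmax',np.percentile(z[li],99),'xmax',np.percentile(x[li],99))
    li=(x>60)&(z>60)&(abs(y)<120); print('lid y',np.percentile(y[li],[1,99]))
go(-85,-39,215)
E
```

```text
top rim x,y pct [-64.08856228  79.35476646] [-81.05585547  83.31483365]
slab 278 [[-49.5 -66.   61.8]
 [-47.8 -37.1 101.5]
 [-40.5  -7.8 107.2]]
 top [-45.1 -37.3 104.5] [[-49.4 -65.5 101.3]
 [-40.4  -9.2 107.3]] dir -0.20834927940499173
lid slope deg 7.432407867736855 x at z=33 81.63687498695708 zmax 161.512490383158 xmax 107.79186856821346
lid y [-80.90308184  82.11418798]
scene rim x,y pct [-65.6338905   77.63658881] [-82.66607108  83.59854548]
slab 186 [[-51.2 -66.7  61.2]
 [-48.7 -26.6  91.8]
 [-42.   -7.2 106.6]]
 top [-46.8 -36.5 104.6] [[-50.9 -67.3 101.1]
 [-42.3  -9.3 106.8]] dir -0.1691325756637445
lid slope deg 7.526436171769666 x at z=33 79.5472030335589 zmax 161.44678571720814 xmax 105.94586340526786
lid y [-82.47727489  83.62574409]
-> (-85, -39, 215) shift [ 0.477 -0.567 -0.002] dist mm 556
```

```bash
python3 -m creep '0 0 1 0.477 -0.567 0 0;0 0 1 0.477 -0.567 0 0;0 0 1 0.477 -0.567 0 0;0 0 1 0.477 -0.567 0 0;0 0 1 0.477 -0.567 0 0' 20; python3 -c "
from h import *
where();go(-85,-39,215)"
```

```text
t: 0.6
tool_pos: [0.3101, -0.4328, 0.2357]
eef_rot: [-180.0, 0.0, -25.2]
wrist_force: [1.6, -0.2, -0.0]
grip_width: 0.0539
grasp_force: 0.0
t 0.6 tip case mm [  -7.6 -334.2  213.7] rot [-180.     0.   -25.2] F [ 1.6 -0.2 -0. ]
-> (-85, -39, 215) shift [-0.022 -0.406 -0.002] dist mm 305
```

```bash
python3 -m creep '0 0 0.26 -0.022 -0.406 0 0;0 0 0.26 -0.022 -0.406 0 0;0 0 0.26 -0.022 -0.406 0 0;0 0 0.26 -0.022 -0.406 0 0;0 0 0.26 -0.022 -0.406 0 0' >/dev/null; python3 -c "
from h import *
where();go(-85,-39,215);go(-85,-39,95)"
```

```text
t 1.1 tip case mm [-72.  -95.1 214. ] rot [-180.    -0.   -36.6] F [ 1.1 -0.4 -0.4]
-> (-85, -39, 215) shift [-0.017 -0.075 -0.001] dist mm 58
-> (-85, -39, 95) shift [-0.017 -0.075  0.159] dist mm 132
```

```bash
python3 -m creep '0 0 0.005 -0.017 -0.075 0 0;0 0 0.005 -0.017 -0.075 0 0;0 0 0.005 -0.017 -0.075 0.06 0;0 0 0.005 -0.017 -0.075 0.12 0;0 0 0.005 -0.017 -0.075 0.16 0' >/dev/null; python3 -m creep '0 0 0 0 0 0 0;0 0 0 0 0 0 0' >/dev/null; python3 -c "
from h import *
o=where();go(-85,-39,92);go(-66,-39,92);go(-40,-39,92);s=snap('top','t1.png');a=s['frame'][90:270,270:470];s2=snap('scene');b=s2['frame'][50:230,120:320]
cv2.imwrite('pics/c1.png',cv2.resize(cv2.cvtColor(np.hstack([a,b]),cv2.COLOR_RGB2BGR),(800,360)))"
```

```text
t 1.8 tip case mm [-83.8 -40.9  94.3] rot [ 1.80e+02  1.00e-01 -3.68e+01] F [0.8 0.7 1.2]
-> (-85, -39, 92) shift [-0.002 -0.003  0.003] dist mm 3
-> (-66, -39, 92) shift [ 0.024 -0.003  0.003] dist mm 18
-> (-40, -39, 92) shift [ 0.058 -0.003  0.003] dist mm 44
```

View pics/c1.png

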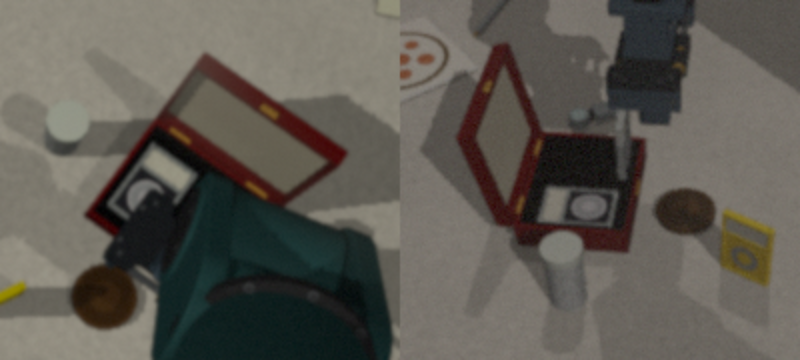

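The fingers stand just in front of the upright holder's top (right panel 625,115) and are not touching it. I'll push slowly.

```bash
python3 -m creep '0 0 0 0.012 -0.003 0 0;0 0 0 0.02 -0.003 0 0;0 0 0 0.025 -0.003 0 0;0 0 0 0.029 -0.003 0 0;0 0 0 0.033 -0.003 0 0' >/dev/null;python3 -m creep '0 0 0 0.005 0 0 0;0 0 0 0.01 0 0 0;0 0 0 0.015 0 0 0;0 0 0 0.015 0 0 0;0 0 0 0.015 0 0 0' >/dev/null; python3 -c "
from h import *
o=where();s=snap('scene');np.savez('s2.npz',**s);P=tocase(cloud(s))*1000
m=(s['range_z']>0)&(abs(P[...,0])<52)&(P[...,1]<-5)&(P[...,1]>-75)&(P[...,2]>23)
q=P[m&(P[...,2]<75)];print(len(q),np.percentile(q,[2,50,98],axis=0).round(1) if len(q) else '')
b=s['frame'][50:230,120:320]
cv2.imwrite('pics/c2.png',cv2.resize(cv2.cvtColor(b,cv2.COLOR_RGB2BGR),(600,540)))"
```

```text
t 2.9 tip case mm [-48.  -38.3  93.9] rot [180.    0.  -36.8] F [-0.2  0.7 -0.8]
743 [[-43.3 -74.4  24.3]
 [  5.2 -41.8  27.6]
 [ 50.7  -6.6  31.4]]
```

View pics/c2.png

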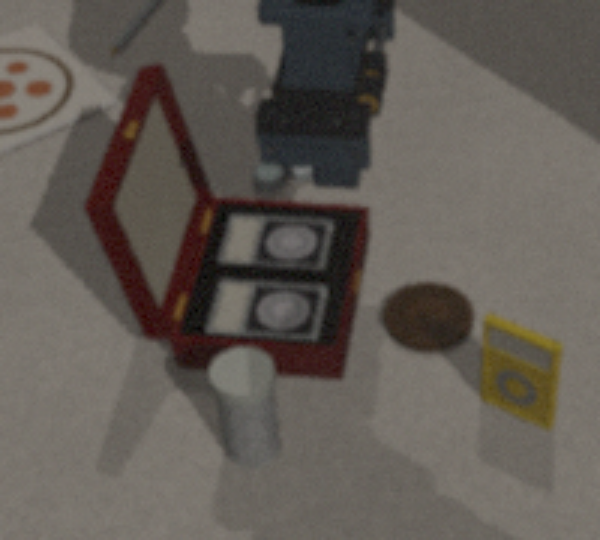

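The holder lies flat beside the other one (upper recess at 275,240), and the lid is still open. Next I go up and over to behind the lid.

```bash
python3 -c "
from h import *
P=tocase(cloud(dict(np.load('s2.npz'))))*1000
for y0 in(39,-39):
  m=(P[...,0]>-35)&(P[...,0]<28)&(abs(P[...,1]-y0)<22)&(P[...,2]<80);q=P[m];A=np.c_[q[:,:2],np.ones(len(q))];k=np.linalg.lstsq(A,q[:,2],rcond=None)[0];print(y0,len(q),np.median(q[:,2]),'tilt deg',np.degrees(k[:2]))
"
python3 -m creep '0 0 0 -0.02 0 -0.06 0;0 0 0 -0.02 0 -0.12 0;0 0 0 -0.02 0 -0.16 0;0 0 0 0.03 0 -0.16 0;0 0 0 0.09 -0.01 -0.16 0' >/dev/null;python3 -m creep '0 0 0 0.3 -0.05 0 0;0 0 0 0.3 -0.05 0 0;0 0 0 0.3 -0.05 0 0;0 0 0 0.3 -0.05 0 0;0 0 0 0.3 -0.05 0 0' >/dev/null; python3 -c "
from h import *
o=where();go(150,0,210);go(150,0,130)"
```

```text
39 361 27.123526880153072 tilt deg [-0.28353853 -0.28994487]
-39 311 27.31802428477033 tilt deg [-0.03379222 -0.13085322]
t 3.95 tip case mm [247.1   7.4 213.4] rot [-180.    -0.   -36.8] F [-0.5  1.  -0.5]
-> (150, 0, 210) shift [-0.13   0.01   0.004] dist mm 97
-> (150, 0, 130) shift [-0.13   0.01   0.111] dist mm 128
```

```bash
python3 -m creep '0 0 0 -0.06 0.01 0 0;0 0 0 -0.13 0.01 0.02 0;0 0 0 -0.13 0.01 0.07 0;0 0 0 -0.13 0.01 0.11 0;0 0 0 -0.13 0.01 0.11 0' >/dev/null;python3 -m creep '0 0 0 0 0 0 0;0 0 0 0 0 0 0' >/dev/null; python3 -c "
from h import *
o=where();
for p in [(119,133),(101,138),(73,139),(46,134),(21,121),(0,103),(-15,79),(-24,53)]: go(p[0],0,p[1],o=o)"
```

```text
t 4.65 tip case mm [148.2  -0.4 133.3] rot [-1.80e+02 -1.00e-01 -3.68e+01] F [ 0.1 -0.3 -0.1]
-> (119, 0, 133) shift [-0.039 -0.001  0.   ] dist mm 29
-> (101, 0, 138) shift [-0.063 -0.001 -0.006] dist mm 47
-> (73, 0, 139) shift [-0.1   -0.001 -0.008] dist mm 75
-> (46, 0, 134) shift [-0.136 -0.001 -0.001] dist mm 102
-> (21, 0, 121) shift [-0.17  -0.001  0.016] dist mm 128
-> (0, 0, 103) shift [-0.198 -0.001  0.04 ] dist mm 151
-> (-15, 0, 79) shift [-0.218 -0.001  0.072] dist mm 172
-> (-24, 0, 53) shift [-0.23  -0.001  0.107] dist mm 190
```

```bash
python3 -m creep '0 0 0 -0.025 0 0 0;0 0 0 -0.04 0 0 0;0 0 0 -0.06 0 -0.005 0;0 0 0 -0.08 0 -0.007 0;0 0 0 -0.1 0 -0.008 0' ;python3 -c "
from h import *
o=where()"
```

```text
t: 5.15
tool_pos: [0.5732, -0.2131, 0.1602]
eef_rot: [-180.0, -0.1, -36.8]
wrist_force: [2.1, -0.9, -1.1]
grip_width: 0.0002
grasp_force: 0.7
t 5.15 tip case mm [ 71.1  -0.6 138.2] rot [-1.80e+02 -1.00e-01 -3.68e+01] F [ 2.1 -0.9 -1.1]
```

Force about 2 N: the lid is moving. Continue along the arc.

```bash
python3 -m creep '0 0 0 -0.02 0 0.003 0;0 0 0 -0.036 0 0.007 0;0 0 0 -0.053 0 0.015 0;0 0 0 -0.07 0 0.024 0;0 0 0 -0.084 0 0.036 0' ;python3 -m creep '0 0 0 -0.014 0 0.012 0;0 0 0 -0.024 0 0.027 0;0 0 0 -0.032 0 0.044 0;0 0 0 -0.036 0 0.054 0;0 0 0 -0.038 0 0.06 0';python3 -c "
from h import *
o=where();go(-24,0,53)"
```

```text
t: 5.65
tool_pos: [0.5224, -0.1752, 0.1318]
eef_rot: [180.0, 0.0, -36.8]
wrist_force: [0.5, 0.2, 0.4]
grip_width: 0.0006
grasp_force: 0.5
t: 6.15
tool_pos: [0.5, -0.1586, 0.0863]
eef_rot: [180.0, 0.1, -36.8]
wrist_force: [-0.1, 0.6, -0.2]
grip_width: 0.0004
grasp_force: 0.3
t 6.15 tip case mm [-20.1  -0.9  64.3] rot [ 1.80e+02  1.00e-01 -3.68e+01] F [-0.1  0.6 -0.2]
-> (-24, 0, 53) shift [-0.005 -0.001  0.015] dist mm 12
```

```bash
python3 -m creep '0 0 0 -0.005 0 0.006 0;0 0 0 -0.01 0 0.011 0;0 0 0 -0.013 0 0.015 0;0 0 0 -0.015 0 0.017 0;0 0 0 -0.015 0 0.018 0' ;python3 -c "
from h import *
o=where();s=snap('scene');np.savez('s3.npz',**s);P=tocase(cloud(s))*1000
for x0 in(-55,0,40):
  m=(abs(P[...,0]-x0)<8)&(abs(abs(P[...,1])-55)<20)&(P[...,2]<150);print(x0,m.sum(),np.median(P[m][:,2]))
b=s['frame'][50:230,120:320]
cv2.imwrite('pics/c3.png',cv2.resize(cv2.cvtColor(b,cv2.COLOR_RGB2BGR),(600,540)))"
```

```text
t: 6.65
tool_pos: [0.492, -0.1524, 0.0749]
eef_rot: [180.0, -0.0, -36.8]
wrist_force: [-9.7, -0.2, 31.8]
grip_width: 0.0006
grasp_force: 16.0
t 6.65 tip case mm [-30.2  -0.8  52.9] rot [180.   -0.  -36.8] F [-9.7 -0.2 31.8]
-55 197 52.20391358865277
0 88 51.60809822669475
40 100 52.08582097620307
```

View pics/c3.png

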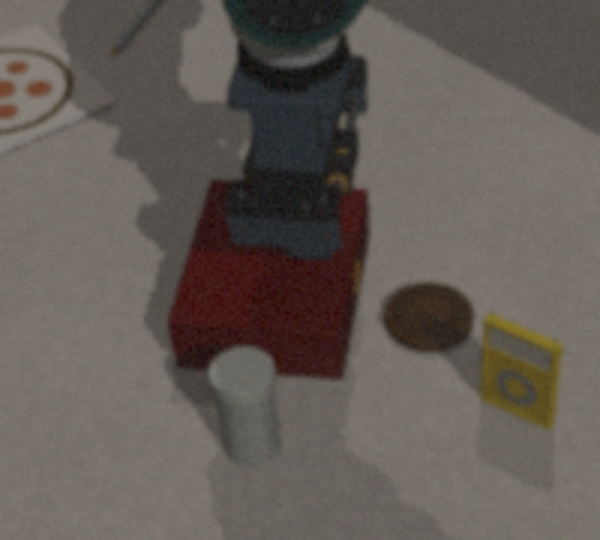

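The lid is shut and level at about 52 mm, and the tube, medal and decoy haven't moved. Retract straight up and check.

```bash
python3 -m creep '0 0 0 0 0 -0.01 0;0 0 0 0 0 -0.05 0;0 0 0 0 0 -0.1 0;0 0 0 0 0 -0.15 0;0 0 0 0 0 -0.18 0' >/dev/null;python3 -m creep '0 0 0 0 0 0 0;0 0 0 0 0 0 0;0 0 0 0 0 0 0' ;python3 -c "
from h import *
s=snap('scene');P=tocase(cloud(s))*1000
for x0 in(-55,0,40):
  m=(abs(P[...,0]-x0)<8)&(abs(P[...,1])<70)&(P[...,2]<100)&(P[...,2]>20);print(x0,m.sum(),np.median(P[m][:,2]))
"
```

```text
t: 7.5
tool_pos: [0.4909, -0.1519, 0.2078]
eef_rot: [180.0, 0.1, -36.8]
wrist_force: [-0.2, -0.6, -0.5]
grip_width: 0.0006
grasp_force: 0.0
-55 278 51.907527327802285
0 278 51.92714879556633
40 275 51.933979733513794
```

```bash
python3 -c "
from station import arm
print(arm.hand_in())"
```

```text
the job is handed in; nothing more can be done
None
```

The standing holder was pushed over and lies flat in its recess, and the lid was then pushed fully shut. The other holder, tube and medal showed no movement, the loupe was not rechecked at the end, and the job was handed in after about 7.5 s.

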